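# Take the temperature of the agar bottle

### The job

The screw-cap bottle of agar that stands between the robot and the row of funnels, in line with a beaker and a jar, is cooling before the dishes are poured. Pick up the infrared stick thermometer, point its window at the middle of the bottle from about 8 cm off the glass and hold it steady there for three seconds, then lay it down gently on the open bench, flat and display up. Do not knock or shift the bottle, the beaker or the jar.

Things in the scene. Friction and masses are not known exactly. Their poses are not given: they have to be found in the camera images.
- thermometer: infrared stick thermometer lying on the bench, 0.12 kg (lengths in mm): 130 long: white body 30 wide, 32 high, flat sides from x = -65 to +30; display and button on top; black round nose (32 wide) with the window at x = +65. Origin: middle of the underside, near the centre of mass. x = the way it looks, beam along +x 16 above the underside; z = up out of the display. Starts looking away from the robot (+-35 deg).
- bottle_mid (a point): the point to aim at, from any side: on the upright axis of the screw-cap bottle, 45 mm above the bench it stands on. The bottle is loose, 0.2 kg, clear glass, pale contents, narrower cap, 58 mm in diameter (glass 29 mm from this point all round, up to 85 mm high), 109 mm high.
- beaker: bystander, loose: large open beaker, 115 mm wide over its spout, 144 mm high. Origin at the centre of its foot, z up. Beaker, bottle and jar stand in a loose row across the bench, in any order, about 200 mm apart.
- jar: bystander, loose: squat round grey lidded jar, 81 mm wide, 96 mm high with its knob. Origin at the centre of its foot, z up.

How it is judged:
By the outcome, as a careful person would: the job done as asked, in the order asked, and still so for the second after the job is handed in, with the robot touching nothing.
It also fails if it takes over 40 s, if anything falls off the work surface, if the arm or the gripper's body presses on something with over 40 N, if the wrist force passes 120 N, or if a joint passes its speed limit or range.

### The arm

A 7-joint arm with a two-finger parallel gripper is mounted at the origin on a cart in front of the work surface, level with it; the furniture and walls round the work are solid. World frame = base frame: x ahead of the robot, y to its left, z up, the work surface at z = 0. Lengths are in m, angles in rad, forces in N, time in s.
With the tool pointing down it reaches from about 0.4 to 0.85 m from the base axis. Payload 10.4 kg.
Tool frame: the origin (TCP) lies on the centre line of the jaws, within the pads' length; the fingertips stand r.finger_overhang ahead of it and the grasp point (between the pads) lies 5 mm behind it (r.finger_overhang is the distance from the TCP to the fingertips, in m); z points along the fingers, y is the line along which they close (so a half turn about z gives the same grasp; the last joint's range is limited). The gripper opens to 87 mm and grips with 3 to 60 N. Pads are 19 mm wide; open, the fingers measure 117 mm over their backs; the gripper's body (75 mm by 190 mm) begins 51 mm behind the grasp point.
Start: joints at [1.277, 0.332, -0.065, 1.46, 0.022, 1.35, -0.088], TCP at [0.167, -0.602, 0.216] pointing down, gripper open.
Joint ranges: [-2.6, 2.6], [-0.5, 2.12], [-1.47, 1.34], [0.16, 2.42], [-1.27, 4.41], [0.06, 2.06], [-2.6, 2.6]. Speed limits (rad/s): [2.22, 2.22, 2.79, 2.79, 3.14, 3.14, 3.14].

### API

Orientations are given as a unit quaternion [x, y, z, w].
In Python, from bench import read_state, viewer, r gives the robot as it stands.
- The arm moves only by the tool carry_out, never from a script. Its argument "moves" is a list of rows, each a list of 6 numbers: the shift along the tool's x, y, z in units of 40 mm (1.0 is 40 mm), then the turn, a rotation vector about the tool's x, y, z in units of 8 degrees (1.0 is 8 degrees). A call has 1 to 20 rows; each row shifts and turns the commanded pose from where the row before left it, along the tool's axes as they then stand; what a row does not reach is not made up. A row lasts 1/8 s, in which the tool goes at most 62.5 mm and 10.7 degrees, less where a joint would pass 70% of its speed; a pose out of reach is approached as far as the arm can. A call is refused whole if a number of a shift passes 1 or a number of a turn 1, either way. A call with a gripper value outside its range is refused whole. "fingers" is the finger opening in mm, from 0 to 87, set as the call begins (left out, the last holds). The fingers move at their own pace and stop on an object; "force" is the grip in N (left out, the last holds). Time passes only in rows, so rows that do not move let the fingers close. It gives the time, the measured TCP pose, the force, the opening and the grip force at its end, in the units of the state.
- read_state(): the state, without advancing time (a new reading comes with each control period).
- viewer.camera(name): name is "side" or "top"; returns a dict with "pixels" (420x560x3 uint8, red, green, blue), "range_z" (420x560 float32, m along the optical axis (not along the pixel's ray), 0 where there is no reading), "fx", "fy", "cx", "cy" (pixels), "xyz" and "orientation" of the camera in the world. Camera axes: x right, y down, z forward; pixel columns grow to the right and rows downward; lengths in m; the calibration is good to about 2 mm. A picture is of the moment at which its call begins.
- r.close_job(): hands the job in; it is judged then, once.
The state is a dict: "time": time; "joint_positions": joint angles; "joint_vel": joint speeds; "joint_torque": joint torques, N m; "ee_pos": TCP position; "eef_rot": TCP orientation; "ft_force": force on the tool from outside, world axes, zero at the start; "torque": the same for the moment, N m; "width": finger opening in m; "grip_force": force on a finger pad.
Only numpy, scipy, OpenCV 4.12 (cv2) and the standard library are available. Lean on these libraries where they do the work, as an engineer would, in place of code of your own. Each camera call takes 0.05 s, during which the arm holds its last target. There are 200 camera calls.

## Working session

There is one attempt and no reset: what is moved stays moved. The work goes in short steps, Python scripts to look and compute and a tool call to move; the robot and the scene stay as the last step left them, time stands still between calls to the robot, and variables do not carry over. Pictures are saved under pics/ and viewed, at most 10 in all, crops included, and the job is handed in when it is done.

Besides the shell and the picture viewer there is one more tool, called after "Request:" as a command line: name --pt "numbers of a row" for each row, then --argument value for the rest. carry_out: Moves the arm, as the interface text tells. Its arguments: {"type":"object","properties":{"moves":{"type":"array","items":{"type":"array","items":{"type":"number"}}},"fingers":{"type":"number"},"force":{"type":"number"}},"required":["moves"]}

```bash
mkdir -p pics; ls; cat > h.py <<'E'
import numpy as np,cv2
from scipy.spatial.transform import Rotation as R
from bench import read_state, viewer, r
def cam(n,save=None):
    c=viewer.camera(n)
    if save: cv2.imwrite('pics/'+save,c['pixels'][:,:,::-1])
    return c
def cloud(c):
    z=c['range_z'];v,u=np.mgrid[:z.shape[0],:z.shape[1]]
    P=np.stack([(u-c['cx'])/c['fx']*z,(v-c['cy'])/c['fy']*z,z],-1)
    W=P@R.from_quat(c['orientation']).as_matrix().T+np.array(c['xyz'])
    W[z==0]=np.nan
    return W
E
python3 - <<'E'
from h import *
for n in('side','top'):
    c=cam(n,n+'0.png'); np.savez(n+'0.npz',**c); print(n,c['xyz'],R.from_quat(c['orientation']).as_matrix().round(3).tolist(),c['fx'],c['cx'],c['cy'])
s=read_state();print(s,r.finger_overhang)
E
```

```text
pics
side [ 0.5048537  -0.79156943  0.66755884] [[0.998, -0.042, 0.04], [-0.058, -0.598, 0.799], [-0.01, -0.8, -0.6]] 474.31504451650346 286.5569524821643 210.7077831226855
top [ 0.43733496 -0.00691677  0.89419323] [[0.008, -0.991, 0.131], [-1.0, -0.007, 0.006], [-0.005, -0.131, -0.991]] 439.18865553278107 277.58339799603317 205.1980252852222
{'time': 0.1, 'joint_positions': array([ 1.27741958,  0.33279357, -0.0647132 ,  1.46085786,  0.02160794,
        1.34993192, -0.08847536]), 'joint_vel': array([ 9.37973260e-04, -1.49829541e-03, -2.96901189e-05,  7.45084834e-05,
       -3.94882446e-04, -1.98798533e-03, -1.85711711e-04]), 'joint_torque': array([ 2.55046689e-03, -6.24549866e+01,  2.55059270e-02, -3.90715778e+01,
       -6.13237359e-02,  3.65921867e-02,  4.66373410e-05]), 'ee_pos': array([ 0.16707705, -0.60187366,  0.21544274]), 'eef_rot': array([ 9.90844856e-01,  1.35003896e-01, -1.18868284e-04, -6.36411420e-04]), 'ft_force': array([-0.59655448, -0.70543569,  0.32756105]), 'torque': array([-0.01256489,  0.02404485,  0.00616444]), 'grip_force': 0.0, 'width': 0.0868117871627966} 0.014
```

View pics/side0.png

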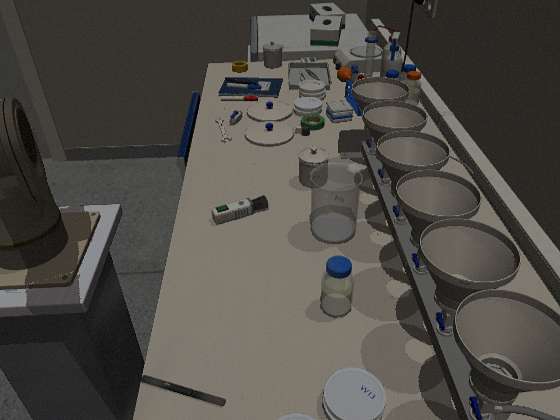

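View pics/top0.png

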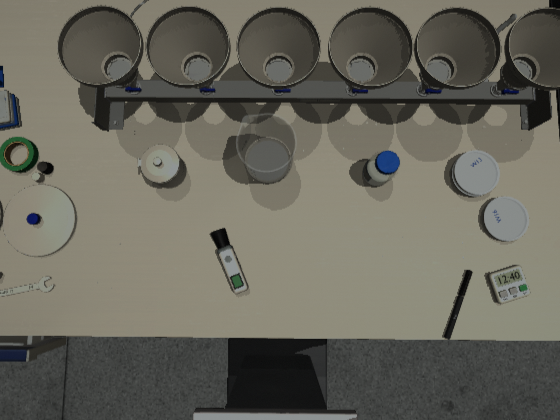

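The top view shows the thermometer centred near (229,262) with its nose at (219,237), the bottle at (382,168), the beaker at (266,155) and the jar at (160,165). In the side view the thermometer is at (240,209) and the bottle at (338,287).

```bash
python3 - <<'E'
from h import *
def fit(P):
    A=np.c_[2*P[:,:2],np.ones(len(P))];s=np.linalg.lstsq(A,(P[:,:2]**2).sum(1),rcond=None)[0]
    return s[:2].round(4),np.sqrt(s[2]+s[:2]@s[:2]).round(4)
for n in('top','side'):
    c=dict(np.load(n+'0.npz'));W=cloud(c)
    m=(W[...,2]>.012)&(W[...,2]<.2)&(W[...,0]>.25)&(W[...,0]<.7)
    k,l,st,ce=cv2.connectedComponentsWithStats(m.astype(np.uint8))
    for i in range(1,k):
        if st[i,4]<150: continue
        P=W[l==i];print(n,ce[i].round(),st[i,4],'min',P.min(0).round(3),'max',P.max(0).round(3))
    # thermometer
    b={'top':(205,225,255,298),'side':(205,190,272,226)}[n]
    S=np.zeros_like(m);S[b[1]:b[3],b[0]:b[2]]=1
    T=W[S&m];top=T[T[:,2]>.024]
    (cx,cy),(a,bb),ang=cv2.minAreaRect(top[:,:2].astype(np.float32)*1000);print('therm',n,cx,cy,a,bb,ang,'z',np.percentile(top[:,2],[50,90,98]))
    b={'top':(360,145,405,192),'side':(318,255,358,318)}[n]
    S[:]=0;S[b[1]:b[3],b[0]:b[2]]=1;T=W[S&m]
    for lo,hi in((.02,.08),(.09,.106),(.106,.12)):
        Q=T[(T[:,2]>lo)&(T[:,2]<hi)]
        if len(Q)>10:print('bottle',n,lo,len(Q),Q.min(0).round(3),Q.max(0).round(3),fit(Q),Q.mean(0).round(3))
    print('table z',np.nanmedian(W[300:320,300:400,2] if n=='top' else W[240:280,220:280,2]))
E
```

```text
top [265. 143.] 2275 min [ 0.594 -0.034  0.012] max [0.699 0.072 0.148]
top [ 17. 154.] 676 min [0.62  0.498 0.012] max [0.691 0.569 0.025]
top [162. 166.] 1493 min [0.587 0.187 0.012] max [0.66  0.267 0.099]
top [381. 168.] 993 min [ 0.593 -0.23   0.012] max [ 0.649 -0.172  0.114]
top [475. 173.] 1767 min [ 0.575 -0.444  0.012] max [ 0.667 -0.352  0.037]
top [ 38. 221.] 2303 min [0.455 0.415 0.012] max [0.588 0.552 0.039]
top [506. 219.] 1638 min [ 0.485 -0.505  0.012] max [ 0.576 -0.413  0.021]
top [229. 261.] 1028 min [0.379 0.056 0.012] max [0.506 0.132 0.038]
top [509. 284.] 1079 min [ 0.363 -0.498  0.012] max [ 0.438 -0.419  0.024]
therm top 441.14031982421875 92.83102416992188 129.60621643066406 31.016550064086914 22.486400604248047 z [0.03175945 0.03449761 0.03594653]
bottle top 0.02 332 [ 0.593 -0.23   0.021] [ 0.649 -0.172  0.08 ] (array([ 0.622 , -0.2012]), np.float64(0.0276)) [ 0.609 -0.187  0.059]
bottle top 0.09 41 [ 0.601 -0.218  0.09 ] [ 0.638 -0.181  0.106] (array([ 0.6212, -0.2014]), np.float64(0.02)) [ 0.612 -0.192  0.101]
bottle top 0.106 428 [ 0.601 -0.223  0.106
[... 793 characters left out ...]
-0.44   0.012] max [ 0.668 -0.352  0.034]
side [296. 417.] 191 min [ 0.506 -0.427  0.012] max [ 0.561 -0.414  0.018]
therm side 441.6477966308594 90.93025207519531 130.4344024658203 31.26580238342285 23.65043067932129 z [0.03025704 0.03292556 0.03383017]
bottle side 0.02 830 [ 0.594 -0.233  0.02 ] [ 0.651 -0.187  0.08 ] (array([ 0.6226, -0.203 ]), np.float64(0.0274)) [ 0.619 -0.223  0.053]
bottle side 0.09 141 [ 0.601 -0.225  0.09 ] [ 0.644 -0.19   0.106] (array([ 0.6227, -0.2019]), np.float64(0.021)) [ 0.621 -0.217  0.1  ]
bottle side 0.106 351 [ 0.601 -0.224  0.106] [ 0.644 -0.181  0.111] (array([ 0.6223, -0.2033]), np.float64(0.0154)) [ 0.622 -0.204  0.109]
table z -0.00045955876425829434
```

Request:
carry_out --pt "0.9 -0.65 0 0 0 0" --pt "0.9 -0.65 0 0 0 0" --pt "0.9 -0.65 0 0 0 0" --pt "0.9 -0.65 0 0 0 0" --pt "0.9 -0.65 0 0 0 0" --pt "0.9 -0.65 0 0 0 0" --pt "0.9 -0.65 0 0 0 0" --pt "0.9 -0.65 0 0 0 0" --pt "0.9 -0.65 0 0 0 0" --pt "0.9 -0.65 0 0 0 0" --pt "0.2 -0.8 0 0 0 -0.1" --pt "0.2 -0.8 0 0 0 -0.1" --pt "0.2 -0.8 0 0 0 -0.1" --pt "0.2 -0.8 0 0 0 -0.1" --pt "0.2 -0.8 0 0 0 -0.1" --pt "0.2 -0.8 0 0 0 -0.1" --pt "0.2 -0.8 0 0 0 -0.1" --pt "0.2 -0.8 0 0 0 -0.1" --pt "0.2 -0.8 0 0 0 -0.1" --pt "0 0 0 0 0 0" --fingers 70

```text
time: 2.6
ee_pos: [0.4192, 0.0422, 0.2162]
eef_rot: [0.98, 0.199, 0.0, 0.001]
ft_force: [0.1, -0.3, -0.2]
width: 0.07
grip_force: 0.0
```

```bash
cat >> h.py <<'E'
def togo(xyz,yaw_deg):
    s=read_state();M=R.from_quat(s['eef_rot'])
    a=np.radians(yaw_deg);T=R.from_matrix(np.c_[[np.cos(a),np.sin(a),0],[np.sin(a),-np.cos(a),0],[0,0,-1]])
    print('t',s['time'],'pos',s['ee_pos'].round(4),'w',s['width'],s['grip_force'],'F',s['ft_force'].round(1),'j',s['joint_positions'].round(2))
    print('shift units',(M.inv().apply(np.array(xyz)-s['ee_pos'])/.04).round(3),'turn units',(np.degrees((M.inv()*T).as_rotvec())/8).round(3))
E
python3 - <<'E'
from h import *
togo([.4414,.092,.019],23)
E
```

```text
t 2.6 pos [0.4192 0.0422 0.2162] w 0.06996534451999423 0.0 F [ 0.1 -0.3 -0.2] j [ 0.55 -0.11 -0.7   1.93 -0.07  1.3  -1.3 ]
shift units [ 0.996 -0.937  4.928] turn units [ 0.009  0.001 -0.011]
```

Request:
carry_out --pt "0.5 -0.5 0 0 0 0" --pt "0.5 -0.44 0 0 0 0" --pt "0 0 0.9 0 0 0" --pt "0 0 0.9 0 0 0" --pt "0 0 0.9 0 0 0" --pt "0 0 0.9 0 0 0" --pt "0 0 0.6 0 0 0" --pt "0 0 0.4 0 0 0" --pt "0 0 0.3 0 0 0" --pt "0 0 0 0 0 0" --pt "0 0 0 0 0 0"

```text
time: 3.98
ee_pos: [0.4432, 0.0904, 0.0208]
eef_rot: [0.98, 0.197, 0.001, 0.0]
ft_force: [0.3, -0.2, 0.7]
width: 0.0703
grip_force: 0.0
```

```bash
python3 - <<'E'
from h import *
togo([.4414,.092,.019],23)
E
```

```text
t 3.975 pos [0.4432 0.0904 0.0208] w 0.07033320058233204 0.0 F [ 0.3 -0.2  0.7] j [ 0.4   0.26 -0.76  2.07  0.23  0.89 -1.66]
shift units [-0.027 -0.054  0.045] turn units [ 0.004 -0.007 -0.036]
```

Request:
carry_out --pt "0 0 0 0 0 0" --pt "0 0 0 0 0 0" --pt "0 0 0 0 0 0" --pt "0 0 0 0 0 0" --pt "0 0 0 0 0 0" --pt "0 0 0 0 0 0" --pt "0 0 0 0 0 0" --pt "0 0 0 0 0 0" --fingers 0 --force 20

```text
time: 4.97
ee_pos: [0.4427, 0.0905, 0.0202]
eef_rot: [0.98, 0.197, 0.0, -0.0]
ft_force: [-0.6, 0.6, 1.5]
width: 0.0298
grip_force: 20.0
```

```bash
python3 - <<'E'
from h import *
c=cam('side','side1.png');x=c['pixels'][140:300,150:400,::-1];cv2.imwrite('pics/side1c.png',cv2.resize(x,None,fx=3,fy=3))
togo([.4414,.092,.019],23)
E
```

```text
t 5.025 pos [0.4427 0.0905 0.0202] w 0.02921490100571949 19.990269541740417 F [0.3 0.5 1. ] j [ 0.4   0.26 -0.76  2.07  0.23  0.89 -1.66]
shift units [-0.016 -0.048  0.029] turn units [-0.    -0.001 -0.035]
```

View pics/side1c.png

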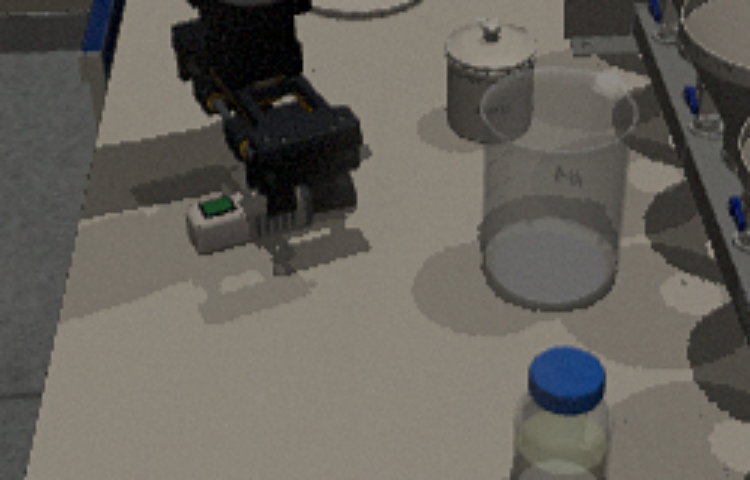

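The side crop shows the fingers closed squarely on the thermometer body around (275,215). The bottle at (565,430) and the beaker have not been disturbed.

Request:
carry_out --pt "0 0 -0.3 0 0 0" --pt "0 0 -0.5 0 0 0" --pt "0 0 0 0 0 0.5" --pt "0 0 0 0 0 0.6" --pt "0 0 0 0 0 0.6" --pt "0 0 0 0 0 0.6" --pt "0 0 0 0 0 0.54" --pt "0.1 0.4 0 0 0 0" --pt "0 0.7 0 0 0 0" --pt "0 0.8 0 0 0 0" --pt "0 0.8 0 0 0 0" --pt "0 0.8 0 0 0 0" --pt "0 0.8 0 0 0 0" --pt "0 0.8 0 0 0 0" --pt "0 0.8 0 0 0 0" --pt "0 0.7 0 0 0 0" --pt "0 0.5 0 0 0 0" --pt "0 0.2 0 0 0 0" --pt "0 0 0 0 0 0" --pt "0 0 0 0 0 0"

```text
time: 7.52
ee_pos: [0.4469, -0.2005, 0.0522]
eef_rot: [1.0, 0.001, 0.0, -0.0]
ft_force: [-0.2, -0.5, -2.5]
width: 0.0295
grip_force: 20.0
```

```bash
python3 - <<'E'
from h import *
togo([.448,-.202,.0492],0)
c=cam('top','top2.png');np.savez('top2.npz',**c);x=c['pixels'][130:330,250:500,::-1];cv2.imwrite('pics/top2c.png',cv2.resize(x,None,fx=3,fy=3))
c=cam('side','side2.png');np.savez('side2.npz',**c);x=c['pixels'][200:350,180:400,::-1];cv2.imwrite('pics/side2c.png',cv2.resize(x,None,fx=3,fy=3))
E
```

```text
t 7.525 pos [ 0.4469 -0.2005  0.0522] w 0.029539018779988102 19.99081939458847 F [-0.2 -0.5 -2.5] j [ 0.79  0.24 -0.5   1.97  0.14  0.96 -1.35]
shift units [0.028 0.038 0.074] turn units [-0.003 -0.     0.009]
```

View pics/side2c.png

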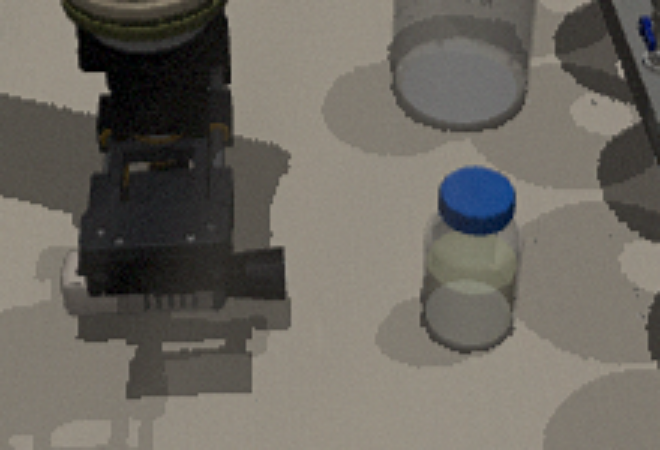

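View pics/top2c.png

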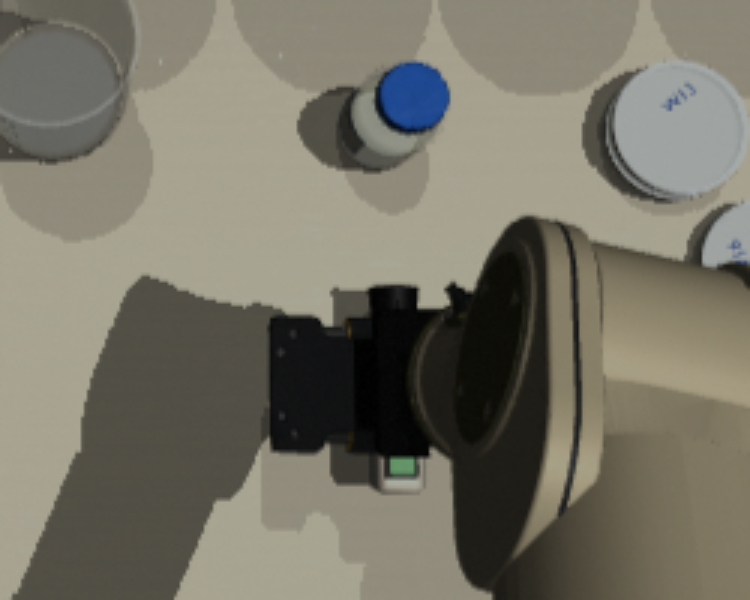

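The side crop shows the thermometer level, with its nose tip at (283,272) facing the bottle at (470,275). In the top crop the nose is at (393,295) and the back end at (401,475), a possible small yaw, so I'll measure it.

```bash
python3 - <<'E'
from h import *
for n in('top','side'):
    c=dict(np.load(n+'2.npz'));W=cloud(c);x,y,z=np.moveaxis(W,-1,0)
    for nm,a,b in(('back',.375,.41),('nose',.485,.53)):
        m=(x>a)&(x<b)&(abs(y+.201)<.03)&(z>.02)&(z<.075)
        Q=W[m]
        print(n,nm,len(Q),Q.min(0).round(4),Q.max(0).round(4),np.median(Q,0).round(4))
        for xs in np.arange(a,b,.007):
            q=Q[(Q[:,0]>=xs)&(Q[:,0]<xs+.007)]
            if len(q)>6:
                t=q[q[:,2]>.04]; print('   x%.3f'%xs,len(q),'y',np.percentile(t[:,1],[3,97]).round(4),'ztop',np.percentile(q[:,2],[50,95]).round(4))
    T=W[(z>.1)&(z<.12)&(x>.58)&(x<.66)&(abs(y+.2)<.04)];print('cap',T.min(0),T.max(0))
E
```

```text
top back 215 [ 0.3819 -0.2134  0.0412] [ 0.4058 -0.1843  0.069 ] [ 0.3932 -0.1957  0.0641]
   x0.382 63 y [-0.2121 -0.1847] ztop [0.0632 0.0653]
   x0.389 71 y [-0.2119 -0.1847] ztop [0.0645 0.0676]
   x0.396 71 y [-0.2122 -0.1848] ztop [0.0648 0.0683]
   x0.403 7 y [-0.1861 -0.1852] ztop [0.0519 0.0633]
top nose 129 [ 0.4941 -0.2134  0.0457] [ 0.5112 -0.1849  0.0679] [ 0.5033 -0.1962  0.0613]
   x0.492 23 y [-0.2116 -0.1862] ztop [0.0577 0.064 ]
   x0.499 64 y [-0.2123 -0.1857] ztop [0.0614 0.0649]
   x0.506 42 y [-0.2118 -0.1854] ztop [0.0624 0.0656]
cap [ 0.60110303 -0.22357292  0.10009613] [ 0.64297799 -0.18077185  0.11390771]
side back 204 [ 0.3809 -0.217   0.0351] [ 0.4099 -0.1863  0.0658] [ 0.3906 -0.2134  0.0529]
   x0.382 79 y [-0.2151 -0.1888] ztop [0.06   0.0639]
   x0.389 70 y [-0.2153 -0.1925] ztop [0.0566 0.0645]
   x0.396 26 y [-0.2162 -0.2126] ztop [0.0432 0.0586]
   x0.403 24 y [-0.2153 -0.2133] ztop [0.0416 0.0494]
side nose 246 [ 0.4854 -0.217   0.0384] [ 0.5112 -0.1887  0.0646] [ 0.4988 -0.2103  0.0577]
   x0.485 59 y [-0.214  -0.1952] ztop [0.0573 0.0611]
   x0.492 65 y [-0.2152 -0.193 ] ztop [0.0578 0.0622]
   x0.499 70 y [-0.2156 -0.1942] ztop [0.058  0.0629]
   x0.506 52 y [-0.2156 -0.1934] ztop [0.0582 0.0639]
cap [ 0.60112411 -0.22531562  0.10005787] [ 0.64404033 -0.18013919  0.11123753]
```

Request:
carry_out --pt "0.05 0.045 0.07 0 0 0" --pt "0 0 0 0 0 0" --pt "0 0 0 0 0 0" --pt "0 0 0 0 0 0" --pt "0 0 0 0 0 0" --pt "0 0 0 0 0 0" --pt "0 0 0 0 0 0" --pt "0 0 0 0 0 0" --pt "0 0 0 0 0 0" --pt "0 0 0 0 0 0" --pt "0 0 0 0 0 0" --pt "0 0 0 0 0 0" --pt "0 0 0 0 0 0" --pt "0 0 0 0 0 0" --pt "0 0 0 0 0 0"

```text
time: 9.5
ee_pos: [0.4487, -0.2034, 0.0494]
eef_rot: [1.0, -0.0, 0.0, 0.0]
ft_force: [0.2, 0.1, -1.3]
width: 0.0297
grip_force: 20.0
```

```bash
python3 - <<'E'
from h import *
togo([.449,-.202,.0492],0)
E
```

```text
t 9.5 pos [ 0.4487 -0.2034  0.0494] w 0.029679079283950777 19.99079257249832 F [ 0.2  0.1 -1.3] j [ 0.79  0.25 -0.5   1.97  0.15  0.96 -1.36]
shift units [ 0.008 -0.036  0.004] turn units [ 0.001 -0.    -0.001]
```

Request:
carry_out --pt "0 0 0 0 0 0" --pt "0 0 0 0 0 0" --pt "0 0 0 0 0 0" --pt "0 0 0 0 0 0" --pt "0 0 0 0 0 0" --pt "0 0 0 0 0 0" --pt "0 0 0 0 0 0" --pt "0 0 0 0 0 0" --pt "0 0 0 0 0 0" --pt "0 0 0 0 0 0" --pt "0 0 0 0 0 0" --pt "0 0 0 0 0 0" --pt "0 0 0 0 0 0" --pt "0 0 0 0 0 0" --pt "0 0 0 0 0 0" --pt "0 0 0 0 0 0" --pt "0 0 0 0 0 0" --pt "0 0 0 0 0 0"

```text
time: 11.75
ee_pos: [0.4487, -0.2034, 0.0493]
eef_rot: [1.0, -0.0, -0.0, 0.0]
ft_force: [0.3, -0.4, -0.8]
width: 0.0295
grip_force: 20.0
```

```bash
python3 - <<'E'
from h import *
togo([.44,-.08,.0202],0)
E
```

```text
t 11.75 pos [ 0.4487 -0.2034  0.0493] w 0.029469056546070516 19.990821182727814 F [ 0.3 -0.4 -0.8] j [ 0.79  0.25 -0.5   1.97  0.15  0.96 -1.36]
shift units [-0.217 -3.085  0.728] turn units [ 0.     0.    -0.001]
```

Request:
carry_out --pt "0 0 0.15 0 0 0" --pt "0 0 0.2 0 0 0" --pt "0 0 0.15 0 0 0" --pt "0 0 0.08 0 0 0" --pt "0 0 0.05 0 0 0" --pt "0 0 0.03 0 0 0" --pt "0 0 0.02 0 0 0" --pt "0 0 0.01 0 0 0" --pt "0 0 0 0 0 0" --pt "0 0 0 0 0 0"

```text
time: 13.0
ee_pos: [0.4487, -0.2034, 0.0218]
eef_rot: [1.0, -0.0, 0.0, 0.0]
ft_force: [0.7, -0.7, -1.3]
width: 0.0294
grip_force: 20.0
```

```bash
python3 - <<'E'
from h import *
togo([.4487,-.2034,.0202],0)
E
```

```text
t 13.0 pos [ 0.4487 -0.2034  0.0218] w 0.029441367677716965 19.99072551727295 F [ 0.7 -0.7 -1.3] j [ 0.77  0.3  -0.49  1.98  0.18  0.9  -1.38]
shift units [-0.001 -0.001  0.041] turn units [ 0.001 -0.001 -0.   ]
```

Still about 1.5 mm above the bench, so I'll ease it down to contact.

Request:
carry_out --pt "0 0 0.02 0 0 0" --pt "0 0 0.015 0 0 0" --pt "0 0 0.01 0 0 0" --pt "0 0 0 0 0 0" --pt "0 0 0 0 0 0" --pt "0 0 0 0 0 0"

```text
time: 13.75
ee_pos: [0.4487, -0.2034, 0.0201]
eef_rot: [1.0, -0.0, -0.0, 0.0]
ft_force: [-2.8, 0.4, 6.5]
width: 0.0296
grip_force: 20.0
```

```bash
python3 - <<'E'
from h import *
togo([.4487,-.2034,.0202],0)
E
```

```text
t 13.75 pos [ 0.4487 -0.2034  0.0201] w 0.029577979937447083 19.991604387760162 F [-2.8  0.4  6.5] j [ 0.77  0.3  -0.49  1.99  0.18  0.9  -1.38]
shift units [ 0.     0.    -0.002] turn units [ 0.001  0.    -0.001]
```

Contact: the vertical force reads +6.5 N. Now I'll open the fingers and lift straight up.

Request:
carry_out --pt "0 0 0 0 0 0" --pt "0 0 0 0 0 0" --pt "0 0 0 0 0 0" --pt "0 0 0 0 0 0" --pt "0 0 0 0 0 0" --pt "0 0 0 0 0 0" --pt "0 0 -0.2 0 0 0" --pt "0 0 -0.5 0 0 0" --pt "0 0 -0.8 0 0 0" --pt "0 0 -0.9 0 0 0" --pt "0 0 -0.9 0 0 0" --pt "0 0 -0.9 0 0 0" --pt "-0.3 0.2 -0.7 0 0 0" --pt "0 0 0 0 0 0" --pt "0 0 0 0 0 0" --fingers 65

```text
time: 15.62
ee_pos: [0.4366, -0.2111, 0.2156]
eef_rot: [1.0, 0.0, -0.0, -0.0]
ft_force: [-0.7, 0.3, 0.3]
width: 0.0647
grip_force: 0.0
```

```bash
python3 - <<'E'
from h import *
togo([.4487,-.2034,.0202],0)
c=cam('side','side3.png');W=cloud(c);x,y,z=np.moveaxis(W,-1,0)
Q=W[(x>.36)&(x<.54)&(abs(y+.203)<.05)&(z>.012)&(z<.045)];print(Q.min(0),Q.max(0))
T=W[(z>.1)&(z<.12)&(x>.58)&(x<.66)&(abs(y+.2)<.04)];print('cap',T.min(0),T.max(0))
E
```

```text
t 15.625 pos [ 0.4366 -0.2111  0.2156] w 0.0647180256219576 0.0 F [-0.7  0.3  0.3] j [ 0.85  0.05 -0.5   1.8   0.03  1.3  -1.23]
shift units [ 0.305 -0.193  4.886] turn units [-0.     0.002  0.   ]
[ 0.38291799 -0.22067733  0.01204018] [ 0.51366757 -0.18761975  0.03579034]
cap [ 0.60097302 -0.22526589  0.10001004] [ 0.64411955 -0.18026435  0.1118852 ]
```

View pics/side3.png

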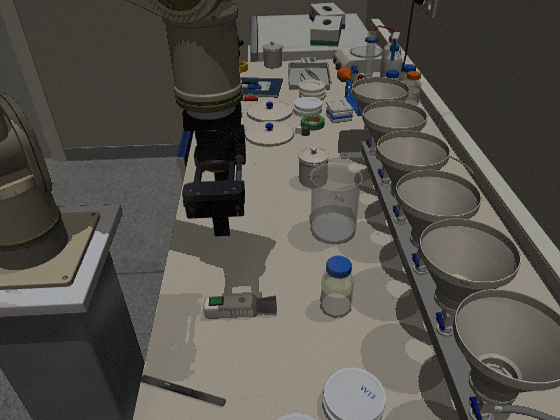

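The thermometer lies flat and display up at (240,305). The bottle at (338,287), the beaker and the jar are where they started, and the gripper is clear.

```bash
python3 -c "
from bench import r
print(r.close_job())"
```

```text
the job is handed in; nothing more can be done
None
```

The job is handed in: the thermometer was held level on the middle of the bottle, about 8 cm off the glass, for about 4 s, then laid flat and display up on the open bench, with the bottle, beaker and jar unmoved.

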